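# Nest the drained beakers on the storage tray

## Robot

A 6-joint arm with a two-finger parallel gripper is mounted at the origin on the work surface. World frame = base frame: x ahead of the robot, y to its left, z up, the work surface at z = 0. Lengths are in m, angles in rad, forces in N, time in s.
With the tool pointing down it reaches from about 0.25 to 0.775 m from the base axis. Payload 4 kg.
Tool frame: the origin (TCP) lies midway between the tips of the shut fingers; the grasp point (between the pads) lies robot.grip_point_offset behind it (robot.grip_point_offset is the distance from the TCP to the grasp point, in m); z points along the fingers, x is the direction in which the jaws open and shut, and the axes are right-handed (so a half turn about z gives the same grasp; the last joint's range is limited). The gripper opens to 94 mm and grips with 3 to 60 N. Pads are 16 mm wide; open, the fingers measure 119 mm over their backs; the gripper's body (75 mm by 177 mm) begins 78 mm behind the grasp point.
Start: joints at [-1.357, 0.087, 1.371, -0, 1.684, -0.103], TCP at [0.171, -0.523, 0.206] pointing down, gripper open.
Joint ranges: [-3.1, 3.1], [-0.76, 2.03], [0.27, 2.55], [-1.08, 4.22], [0.17, 2.65], [-2.57, 2.57]. Speed limits (rad/s): [2.79, 2.79, 3.14, 3.14, 3.14, 3.14].

## Interface

Orientations are given as [roll, pitch, yaw] about the fixed x, y, z axes, in that order (R = Rz(yaw) Ry(pitch) Rx(roll)).
In Python, from bench import robot, optics, finder gives the robot as it stands. The module is installed in compiled form; this text tells all that it offers.
- The arm moves only by the tool arm_command, never from a script. Its argument "plan" is a list of rows, each a list of 5 numbers: the opening, from 0 (shut) to 1 (fully open), then the shift along the world's x, y, z in m, then the turn about the world's z in degrees. A call has 1 to 10 rows; each row is the pose to reach, as a shift and turn from the pose commanded when the call began; what a row does not reach only later rows make up. A row lasts 1/8 s, in which the tool goes at most 62.5 mm and 10.7 degrees, less where a joint would pass 70% of its speed; a pose out of reach is approached as far as the arm can. A call with a gripper value outside its range is refused whole. The fingers move at their own pace and stop on an object; the grip force is fixed at half the most. Time passes only in rows, so rows that repeat a pose let the fingers close. It gives the time, the measured TCP pose, the force and the opening at its end, in the units of the state.
- robot.get_obs(): the state, without advancing time (a new reading comes with each control period).
- optics.snapshot(name): name is "scene" or "top"; returns a dict with "image" (420x560x3 uint8, red, green, blue), "fx", "fy", "cx", "cy" (pixels), "position" and "rotation" of the camera in the world. Camera axes: x right, y down, z forward; pixel columns grow to the right and rows downward; lengths in m; the calibration is good to about 2 mm. A picture is of the moment at which its call begins. There is no depth.
- robot.close_job(): hands the job in, once; it reports no verdict.
Trained networks look in the newest picture that a camera, given by its name, has taken for a name from the list of things; names that differ only in an ending like _2 or _b are one class to them, and where a whole thing is asked for, a point or a joint stands for the part that bears it (a point fixed in the world has none). Each returns a list of dicts, best first, with "p" (0 to 1); they miss things now and then, are a little off and sometimes report something else, mostly with a low value. They report only what shows in the picture. A call takes as long as a camera call. They do not tell look-alikes from the thing itself.
- finder.masks_of(label, camera): "pixels" (420x560 bool, what is visible of it) and "extent" ([left, top, right, bottom] in pixels, round what is visible of it).
The state is a dict: "time": time; "joint_positions": joint angles; "qvel": joint speeds; "joint_torque": joint torques, N m; "tool_pos": TCP position; "ee_rot": TCP orientation; "wrist_force": force on the tool from outside, world axes, zero at the start; "wrist_torque": the same for the moment, N m; "width": finger opening in m.
Only numpy, scipy, OpenCV 4.12 (cv2) and the standard library are available. Lean on these libraries where they do the work, as an engineer would, in place of code of your own. Each camera call takes 0.05 s, during which the arm holds its last target.

## Task

The beakers on the draining stand are dry: put them away as one nest over the smallest beaker, which already stands mouth-down on the steel tray. Lift the middle-sized one up off its peg and lower it mouth-down over the smallest, then lift off the largest and lower it over both, so that all the rims sit flat on the tray. Set each down gently rather than dropping it, leave the smallest beaker where it stands, and do not disturb the bottles or the meter.

Things in the scene. Friction and masses are not known exactly. Their poses are not given: they have to be found in the camera images.
- medium_center (a point): Plain white plastic beaker, tapered, mouth down, closed end up. The middle-sized: 100 mm tall, outside diameter 47 mm at the closed top, growing evenly to 79 mm at the mouth rim; wall 3 mm, end 4 mm; 65 g. Site on the axis half-way up, z up. Starts over one peg, its end resting inside on the peg's tip. Can be gripped across from above 15 mm below the top (52 mm wide).
- large_center (a point): Plain white plastic beaker, tapered, mouth down, closed end up. The largest: 115 mm tall, outside diameter 60 mm at the closed top, growing evenly to 96 mm at the rim; wall 3 mm, end 4 mm; 85 g. Site on the axis half-way up, z up. Starts over the other peg. Can be gripped across from above 15 mm below the top (65 mm wide). Fits over the middle one with 5.5 mm play all round.
- small_center (a point): Plain white plastic beaker, tapered, mouth down, closed end up. The smallest: 85 mm tall, outside diameter 34 mm at the closed top, growing to 62 mm at the rim; 60 g, loose. Site on the axis half-way up, z up. Starts mouth-down on the tray's floor and stays there as the nest's core; the middle one fits over it with 5.5 mm play all round.
- medium: The middle-sized beaker itself, with its origin at the centre of its mouth rim, z axis up to the closed end.
- large: The largest beaker itself, with its origin at the centre of its mouth rim, z axis up to the closed end.
- small: The smallest beaker itself, with its origin at the centre of its mouth rim, z axis up to the closed end.
- peg_a_tip (a point): Centre of the flat top, 130 mm above the bench, of one of the stand's two upright pegs (12 mm steel rods, black tip 26 mm wide), on a fixed grey base 130 x 270 x 12 mm. A beaker clears its peg when lifted straight up by more than 96 mm (middle) or 111 mm (largest). Which beaker hangs on which peg varies. z up, y along the row of pegs.
- peg_b_tip (a point): The same for the other peg, 150 mm along the stand's +y from the first.
- tray_floor (a point): Centre of the floor of the fixed square steel tray, 180 x 180 mm with a low lip 12 mm above the bench; the floor is 4 mm above the bench. The smallest beaker stands within 30 mm of this point. Tray and stand lie on opposite sides of the bench, either way round. Rim flat on this floor, the middle beaker's centre is 50 mm above it, the largest's 57.5 mm.
- wash_bottle: Bystander: white wash bottle with a blue cap and bent spout, 66 mm wide, 168 mm tall, on the bench beyond the work; origin under its centre.
- reagent_bottle: Bystander: clear glass bottle with a blue screw cap, 72 mm wide, 140 mm tall; origin under its centre.
- meter: Bystander: flat silver bench meter with a dark display and keys, 120 x 180 x 45 mm; origin under its centre.
Mind the look-alikes: they are no part of the job. Leave any orange or pink look-alike of the small alone.

How it is judged:
By the outcome, as a careful person would: the job done as asked, in the order asked, and still so for the second after the job is handed in, with the robot touching nothing.
It also fails if it takes over 67 s, if anything falls off the work surface, if the arm or the gripper's body presses on something with over 40 N, if the wrist force passes 120 N, or if a joint passes its speed limit or range.

## Working session

There is one attempt and no reset: what is moved stays moved. The work goes in short steps, Python scripts to look and compute and a tool call to move; the robot and the scene stay as the last step left them, time stands still between calls to the robot, and variables do not carry over. Pictures are saved under pics/ and viewed, and the job is handed in when it is done.

Besides the shell and the picture viewer there is one more tool, called after "Request:" by a JSON object that holds its "op" and its "data". arm_command: Moves the arm, as the interface text tells. Its arguments: {"type":"object","properties":{"plan":{"type":"array","items":{"type":"array","items":{"type":"number"}}}},"required":["plan"]}

```bash
mkdir -p pics; ls; python3 - <<'E'
from bench import robot, optics, finder
import cv2, numpy as np
print(robot.get_obs(), robot.grip_point_offset)
for c in ["scene","top"]:
    s=optics.snapshot(c); cv2.imwrite(f"pics/{c}0.png",s["image"][:,:,::-1])
    print(c,{k:np.round(v,4).tolist() for k,v in s.items() if k!="image"})
    for n in ["small","medium","large","peg_a_tip","tray_floor","wash_bottle","reagent_bottle","meter"]:
        for d in finder.masks_of(n,c): print(c,n,round(d["p"],2),np.round(d["extent"]).tolist(),int(d["pixels"].sum()))
print(robot.get_obs()["time"])
E
```

```text
pics
{'time': 0.0, 'joint_positions': array([-1.35710400e+00,  8.79534722e-02,  1.37224471e+00, -1.29467372e-05,
        1.68360170e+00, -1.03100156e-01]), 'qvel': array([ 1.01379412e-03,  3.40427083e-05, -7.42465095e-04, -4.09350445e-04,
        7.82857439e-05, -1.03894900e-03]), 'joint_torque': array([ 1.84169883e-03, -3.40184712e+01, -3.02423537e+01,  7.21491594e-02,
        3.30335274e-02, -1.63319296e-04]), 'tool_pos': array([ 0.17121004, -0.52209398,  0.20430987]), 'ee_rot': array([-3.14137829e+00,  2.19682953e-03, -1.25400505e+00]), 'wrist_force': array([-0.15880596,  0.06378342, -0.08446164]), 'wrist_torque': array([-0.03516951,  0.02729001,  0.05939106]), 'width': 0.09412182754177896} 0.0188
scene {'fx': 485.5646, 'fy': 485.5646, 'cx': 276.7012, 'cy': 205.7494, 'position': [1.3005, 0.2744, 1.0104], 'rotation': [-2.4244, 0.0156, 1.9515]}
scene small 0.91 [210.0, 179.0, 233.0, 213.0] 605
scene small 0.88 [159.0, 159.0, 182.0, 192.0] 585
scene small 0.57 [244.0, 146.0, 266.0, 173.0] 526
scene medium 0.96 [415.0, 212.0, 448.0, 254.0] 1195
scene large 0.79 [349.0, 192.0, 393.0, 2
[... 464 characters left out ...]
472, 'position': [0.3673, -0.0262, 1.3736], 'rotation': [-2.9799, -0.0019, -1.5661]}
top small 0.88 [398.0, 221.0, 424.0, 245.0] 425
top small 0.72 [336.0, 217.0, 356.0, 237.0] 425
top small 0.71 [326.0, 276.0, 351.0, 299.0] 449
top small 0.64 [366.0, 280.0, 388.0, 305.0] 441
top medium 0.7 [122.0, 225.0, 159.0, 256.0] 781
top large 0.8 [184.0, 222.0, 221.0, 260.0] 1043
top peg_a_tip 0.77 [124.0, 216.0, 223.0, 263.0] 2705
top tray_floor 0.61 [306.0, 180.0, 384.0, 260.0] 3630
top wash_bottle 0.78 [338.0, 121.0, 364.0, 159.0] 682
top reagent_bottle 0.74 [179.0, 124.0, 210.0, 157.0] 841
top reagent_bottle 0.32 [335.0, 214.0, 361.0, 241.0] 465
top meter 0.67 [243.0, 112.0, 308.0, 162.0] 2862
0.9
```

View pics/scene0.png

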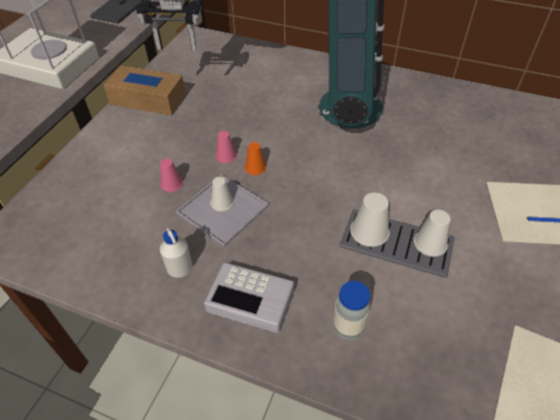

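View pics/top0.png

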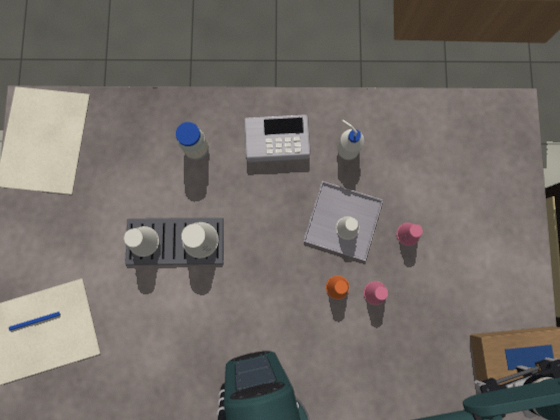

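The scene view shows the large beaker at (372,218), the medium one at (433,233) and the small one at (221,193) on the tray. The top view has them at (200,240), (141,241) and (347,227). The pink and orange cups are look-alikes. Next I'll fit silhouettes.

```bash
cat > h.py <<'E'
from bench import robot, optics, finder
import cv2, numpy as np
from scipy.spatial.transform import Rotation as R
from scipy.optimize import minimize
DIM=dict(small=(.085,.034,.062),medium=(.1,.047,.079),large=(.115,.06,.096))
def proj(s,P):
    r=np.array(s["rotation"]); M=r if r.shape==(3,3) else R.from_euler("xyz",r).as_matrix()
    c=(np.atleast_2d(P)-s["position"])@M
    return np.c_[s["fx"]*c[:,0]/c[:,2]+s["cx"], s["fy"]*c[:,1]/c[:,2]+s["cy"]]
def ray(s,uv,z):
    M=R.from_euler("xyz",s["rotation"]).as_matrix()
    d=M@np.array([(uv[0]-s["cx"])/s["fx"],(uv[1]-s["cy"])/s["fy"],1]); p=np.array(s["position"])
    return p+d*(z-p[2])/d[2]
def sil(s,n,x,y,z0):
    H,a,b=DIM[n]; t=np.linspace(0,2*np.pi,48,endpoint=False)
    P=np.vstack([np.c_[x+r/2*np.cos(t),y+r/2*np.sin(t),np.full(48,z)] for r,z in((a,z0+H),(b,z0))])
    h=cv2.convexHull(proj(s,P).astype(np.float32))[:,0]
    m=np.zeros((420*4,560*4),np.uint8); cv2.fillConvexPoly(m,np.round((h+.5)*4*16-8).astype(np.int32),1,shift=4)
    return cv2.resize(m.astype(np.float32),(560,420),interpolation=cv2.INTER_AREA)
def fit(views,n,x0,z0):
    def c(p): return sum(np.abs(sil(s,n,p[0]/100,p[1]/100,z0)-m).sum()/m.sum() for s,m in views)
    r=minimize(c,np.array(x0)*100,method="Nelder-Mead",options=dict(initial_simplex=np.array([x0,[x0[0]+.02,x0[1]],[x0[0],x0[1]+.02]])*100))
    return r.x/100,r.fun/len(views)
def white(img,near):
    h=cv2.cvtColor(img,cv2.COLOR_RGB2HSV); w=((h[...,1]<60)&(h[...,2]>135))
    k=cv2.dilate(near.astype(np.uint8),np.ones((7,7)))
    return (w&(k>0)).astype(np.float32)
E
python3 - <<'E'
from h import *
top=optics.snapshot("top"); sc=optics.snapshot("scene")
for n,z0,ut,us in(("small",.004,(347,227),(221,193)),("medium",.034,(141,241),(433,233)),("large",.019,(200,240),(372,218))):
    v=[]
    for s,nm,u in((top,"top",ut),(sc,"scene",us)):
        ms=[d for d in finder.masks_of(n,nm) if d["pixels"][u[1]-3:u[1]+4,u[0]-3:u[0]+4].mean()>.5]
        if ms: v.append((s,ms[0]["pixels"].astype(np.float32),white(s["image"],ms[0]["pixels"])))
        else: print(n,nm,"none")
    x0=ray(top,ut,z0+.06)[:2]; print(n,np.round(x0,3))
    for i in(1,2):
        for k,w in(("both",v),)+tuple((str(j),[v[j]]) for j in range(len(v))):
            p,e=fit([(a[0],a[i]) for a in w],n,x0,z0); print("  ",["","net","white"][i],k,np.round(p,4),round(e,3), [int(a[i].sum()) for a in w])
t=[d for d in finder.masks_of("tray_floor","top")][0]
ys,xs=np.nonzero(t["pixels"]); print("tray",cv2.minAreaRect(np.c_[xs,ys].astype(np.float32)))
for u in ((342,221),(337,288),(375,293),(409,234)): print(u,np.round(ray(top,u,.03),3))
for n in("wash_bottle","reagent_bottle","meter"):
    e=finder.masks_of(n,"top")[0]["extent"]; print(n,np.round(ray(top,((e[0]+e[2])/2,(e[1]+e[3])/2),.08),3))
ys,xs=np.nonzero(finder.masks_of("peg_a_tip","top")[0]["pixels"]);r=cv2.minAreaRect(np.c_[xs,ys].astype(np.float32));print("stand",r,ray(top,r[0],.012))
E
```

```text
small [ 0.53  -0.204]
   net both [ 0.5359 -0.2137] 0.084 [377, 604]
   net 0 [ 0.5371 -0.2138] 0.1 [377]
   net 1 [ 0.5345 -0.2141] 0.044 [604]
   white both [ 0.5499 -0.2123] 0.408 [411, 762]
   white 0 [ 0.5519 -0.213 ] 0.551 [411]
   white 1 [ 0.5476 -0.2143] 0.249 [762]
medium [0.487 0.336]
   net both [0.4928 0.3447] 0.055 [778, 1187]
   net 0 [0.4936 0.3454] 0.037 [778]
   net 1 [0.4913 0.3446] 0.052 [1187]
   white both [0.4946 0.3466] 0.478 [497, 1235]
   white 0 [0.4999 0.3544] 0.743 [497]
   white 1 [0.4917 0.3456] 0.118 [1235]
large [0.492 0.186]
   net both [0.499  0.1938] 0.052 [1040, 1571]
   net 0 [0.4995 0.1944] 0.038 [1040]
   net 1 [0.4966 0.1927] 0.045 [1571]
   white both [0.5007 0.1949] 0.416 [612, 1655]
   white 0 [0.5018 0.1956] 0.691 [612]
   white 1 [0.4973 0.1936] 0.106 [1655]
tray ((343.65130615234375, 220.01040649414062), (67.0519027709961, 65.57536315917969), 17.1759033203125)
(342, 221) [ 0.551 -0.195  0.03 ]
(337, 288) [ 0.369 -0.179  0.03 ]
(375, 293) [ 0.356 -0.281  0.03 ]
(409, 234) [ 0.516 -0.378  0.03 ]
wash_bottle [ 0.767 -0.223  0.08 ]
reagent_bottle [0.763 0.219 0.08 ]
meter [ 0.772 -0.011  0.08 ]
stand ((173.99148559570312, 240.44630432128906), (46.548336029052734, 98.66522979736328), 89.11859893798828) [0.49685071 0.26852789 0.012     ]
```

Request:
{"op": "arm_command", "data": {"plan": [[1, 0.01, 0.02, 0.03, 0], [1, 0.025, 0.065, 0.04, 0], [1, 0.04, 0.11, 0.04, 0], [1, 0.06, 0.16, 0.04, 0], [1, 0.08, 0.21, 0.04, 0], [1, 0.1, 0.26, 0.04, 0], [1, 0.12, 0.31, 0.04, 0], [1, 0.14, 0.36, 0.04, 0], [1, 0.155, 0.4, 0.04, 0], [1, 0.16, 0.42, 0.04, 0]]}}

```text
time: 2.8
tool_pos: [0.3317, -0.1007, 0.2458]
ee_rot: [-3.141, -0.0, -1.251]
wrist_force: [0.6, -0.2, -0.4]
width: 0.0942
```

Request:
{"op": "arm_command", "data": {"plan": [[1, 0.01, 0.02, 0, 0], [1, 0.025, 0.065, 0, 0], [1, 0.04, 0.11, 0, 0], [1, 0.06, 0.16, 0, 0], [1, 0.08, 0.21, 0, 0], [1, 0.1, 0.26, 0, 0], [1, 0.12, 0.31, 0, 0], [1, 0.14, 0.37, 0, 0], [1, 0.155, 0.42, 0, 0], [1, 0.162, 0.447, 0, 0]]}}

```text
time: 4.05
tool_pos: [0.4934, 0.3469, 0.2445]
ee_rot: [3.14, -0.0, -1.252]
wrist_force: [0.2, 0.2, -0.0]
width: 0.094
```

Request:
{"op": "arm_command", "data": {"plan": [[1, 0, 0, 0, 0], [1, 0, 0, 0, 0]]}}

```text
time: 4.3
tool_pos: [0.4932, 0.3437, 0.2455]
ee_rot: [3.141, -0.001, -1.254]
wrist_force: [0.5, 0.1, 0.6]
width: 0.0941
```

Request:
{"op": "arm_command", "data": {"plan": [[1, 0, 0.001, -0.02, 0], [1, 0, 0.001, -0.05, 0], [1, 0, 0.001, -0.08, 0], [1, 0, 0.001, -0.11, 0], [1, 0, 0.001, -0.13, 0], [1, 0, 0.001, -0.145, 0], [1, 0, 0.001, -0.145, 0]]}}

```text
time: 5.18
tool_pos: [0.4928, 0.3442, 0.0997]
ee_rot: [3.14, -0.001, -1.255]
wrist_force: [-0.3, 0.6, 0.6]
width: 0.0942
```

Request:
{"op": "arm_command", "data": {"plan": [[0.6, 0, 0, 0, 0], [0.5, 0, 0, 0, 0], [0.4, 0, 0, 0, 0], [0.4, 0, 0, 0, 0], [0.4, 0, 0, 0, 0], [0.4, 0, 0, 0, 0], [0.4, 0, 0, 0, 0], [0.4, 0, 0, 0, 0]]}}

```text
time: 6.18
tool_pos: [0.4935, 0.3455, 0.1007]
ee_rot: [-3.141, 0.0, -1.254]
wrist_force: [0.6, 0.3, 2.5]
width: 0.0556
```

```bash
python3 - <<'E'
from h import *
ims=[optics.snapshot(c)["image"] for c in("scene","top")]
cv2.imwrite("pics/g1.png",np.hstack([cv2.resize(ims[0][130:310,280:520],None,fx=1.6,fy=1.6),cv2.resize(ims[1][140:320,60:300],None,fx=1.6,fy=1.6)])[:,:,::-1])
E
```

```text
(no output)
```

View pics/g1.png

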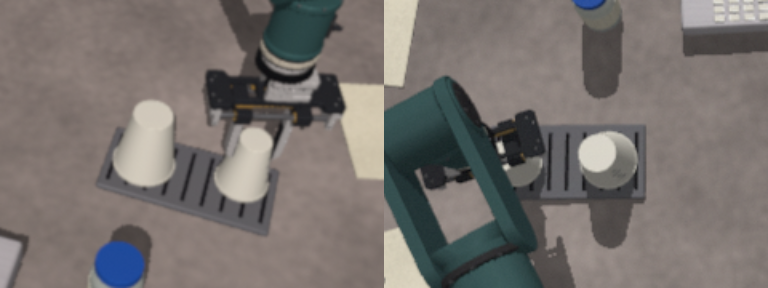

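The picture shows the fingers either side of the medium beaker, near (255,150) in the left crop. The opening stopped at 55.6 mm, which fits the beaker. I'll lift it.

Request:
{"op": "arm_command", "data": {"plan": [[0.3, 0, 0, 0.005, 0], [0.3, 0, 0, 0.02, 0], [0.3, 0, 0, 0.04, 0], [0.3, 0, 0, 0.065, 0], [0.3, 0, 0, 0.09, 0], [0.3, 0, 0, 0.115, 0], [0.3, 0, 0, 0.135, 0], [0.3, 0, 0, 0.15, 0], [0.3, 0, 0, 0.15, 0], [0.3, 0, 0, 0.15, 0]]}}

```text
time: 7.52
tool_pos: [0.493, 0.3452, 0.2496]
ee_rot: [3.14, -0.0, -1.254]
wrist_force: [-0.1, -0.7, -1.8]
width: 0.0552
```

```bash
python3 - <<'E'
from h import *
ims=[optics.snapshot(c)["image"] for c in("scene","top")]
cv2.imwrite("pics/g2.png",np.hstack([cv2.resize(ims[0][90:310,280:520],None,fx=1.6,fy=1.6),cv2.resize(ims[1][120:340,60:300],None,fx=1.6,fy=1.6)])[:,:,::-1])
E
```

```text
(no output)
```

View pics/g2.png

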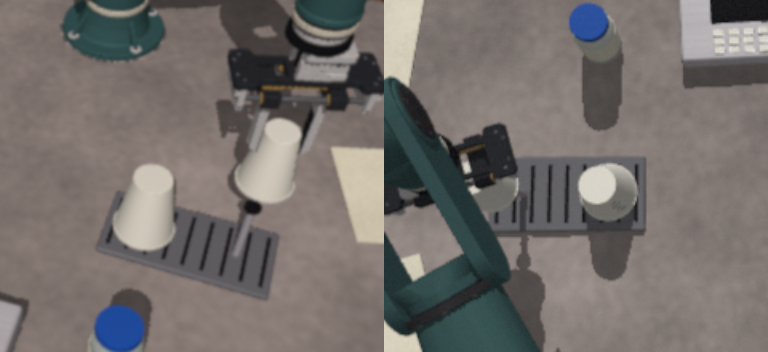

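The medium beaker hangs clear above the peg tip. Next I carry it over the tray at this height.

Request:
{"op": "arm_command", "data": {"plan": [[0.3, 0.001, -0.015, 0, 0], [0.3, 0.003, -0.045, 0, 0], [0.3, 0.006, -0.08, 0, 0], [0.3, 0.009, -0.12, 0, 0], [0.3, 0.012, -0.16, 0, 0], [0.3, 0.015, -0.2, 0, 0], [0.3, 0.018, -0.24, 0, 0], [0.3, 0.021, -0.28, 0, 0], [0.3, 0.024, -0.31, 0, 0], [0.3, 0.025, -0.32, 0, 0]]}}

```text
time: 8.88
tool_pos: [0.5179, 0.0233, 0.2502]
ee_rot: [3.141, -0.0, -1.257]
wrist_force: [-0.6, 0.4, -0.7]
width: 0.0556
```

Request:
{"op": "arm_command", "data": {"plan": [[0.3, 0.001, -0.015, 0, 0], [0.3, 0.003, -0.045, 0, 0], [0.3, 0.006, -0.08, 0, 0], [0.3, 0.009, -0.12, 0, 0], [0.3, 0.012, -0.16, 0, 0], [0.3, 0.015, -0.2, 0, 0], [0.3, 0.017, -0.225, 0, 0], [0.3, 0.018, -0.239, 0, 0], [0.3, 0.018, -0.239, 0, 0], [0.3, 0.018, -0.239, 0, 0]]}}

```text
time: 10.12
tool_pos: [0.5364, -0.2126, 0.2506]
ee_rot: [-3.141, 0.0, -1.253]
wrist_force: [0.1, 0.4, -0.8]
width: 0.055
```

```bash
python3 - <<'E'
from h import *
S=[optics.snapshot(c) for c in("scene","top")]; ims=[s["image"].copy() for s in S]
print(robot.get_obs()["tool_pos"])
for s,c in zip(S,("scene","top")):
  for n in("medium","small"):
    for d in finder.masks_of(n,c): print(c,n,round(d["p"],2),np.round(d["extent"]).tolist(),int(d["pixels"].sum()))
cv2.imwrite("pics/g3.png",np.hstack([cv2.resize(ims[0][80:290,110:350],None,fx=1.6,fy=1.6),cv2.resize(ims[1][120:330,240:480],None,fx=1.6,fy=1.6)])[:,:,::-1])
E
```

```text
[ 0.53646939 -0.21254051  0.25078025]
scene medium 0.81 [200.0, 117.0, 229.0, 165.0] 1234
scene small 0.92 [161.0, 157.0, 181.0, 190.0] 555
scene small 0.88 [210.0, 179.0, 234.0, 212.0] 566
scene small 0.8 [246.0, 145.0, 265.0, 173.0] 508
scene small 0.56 [227.0, 135.0, 239.0, 164.0] 131
top medium 0.76 [348.0, 223.0, 374.0, 235.0] 175
top medium 0.68 [341.0, 234.0, 359.0, 239.0] 66
top small 0.56 [375.0, 290.0, 389.0, 303.0] 69
top small 0.49 [411.0, 225.0, 420.0, 241.0] 72
top small 0.37 [306.0, 180.0, 377.0, 262.0] 2071
```

View pics/g3.png

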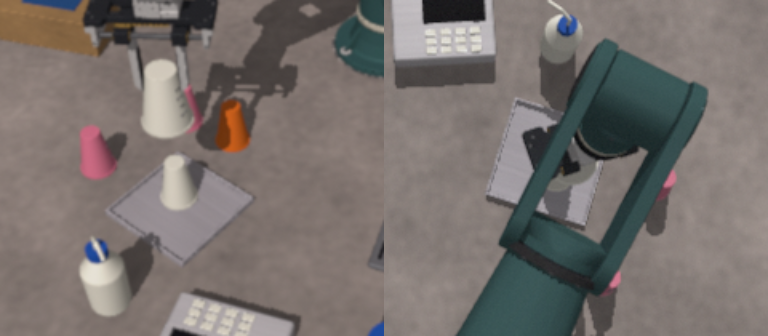

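```bash
python3 - <<'E'
from h import *
s=optics.snapshot("scene")
m=[d for d in finder.masks_of("medium","scene") if d["p"]>.5][0]["pixels"].astype(np.float32)
for z in(.179,.1835,.188): print(z,fit([(s,m)],"medium",[.536,-.213],z))
m=[d for d in finder.masks_of("small","scene") if 205<d["extent"][0]<215][0]["pixels"].astype(np.float32)
print(fit([(s,m)],"small",[.536,-.213],.004))
E
```

```text
0.179 (array([ 0.529836  , -0.21720475]), np.float64(0.04128819331526756))
0.1835 (array([ 0.53411621, -0.21422154]), np.float64(0.04035920649766922))
0.188 (array([ 0.5383895 , -0.21128907]), np.float64(0.041752684861421585))
(array([ 0.53411566, -0.21361372]), np.float64(0.0631672590970993))
```

The held medium beaker is aligned over the small one to within 1 mm, so I'll lower it.

Request:
{"op": "arm_command", "data": {"plan": [[0.3, 0, 0, -0.015, 0], [0.3, 0, 0, -0.045, 0], [0.3, 0, 0, -0.075, 0], [0.3, 0, 0, -0.1, 0], [0.3, 0, 0, -0.12, 0], [0.3, 0, 0, -0.135, 0], [0.3, 0, 0, -0.15, 0], [0.3, 0, 0, -0.16, 0], [0.3, 0, 0, -0.168, 0], [0.3, 0, 0, -0.172, 0]]}}

```text
time: 11.82
tool_pos: [0.5364, -0.2137, 0.0782]
ee_rot: [-3.142, -0.0, -1.254]
wrist_force: [-0.2, -0.1, -0.5]
width: 0.0554
```

Request:
{"op": "arm_command", "data": {"plan": [[0.3, 0, 0, -0.002, 0], [0.3, 0, 0, -0.004, 0], [0.3, 0, 0, -0.006, 0], [0.3, 0, 0, -0.006, 0]]}}

```text
time: 12.32
tool_pos: [0.5363, -0.2136, 0.0725]
ee_rot: [3.142, -0.0, -1.254]
wrist_force: [-0.3, 0.7, -0.8]
width: 0.0553
```

No contact force yet. I'll go down another 1 mm at a time.

Request:
{"op": "arm_command", "data": {"plan": [[0.3, 0, 0, -0.001, 0], [0.3, 0, 0, -0.001, 0]]}}

```text
time: 12.58
tool_pos: [0.5363, -0.2137, 0.0714]
ee_rot: [3.141, -0.0, -1.254]
wrist_force: [0.1, -0.0, 0.2]
width: 0.0552
```

Request:
{"op": "arm_command", "data": {"plan": [[0.3, 0, 0, -0.001, 0], [0.3, 0, 0, -0.001, 0]]}}

```text
time: 12.82
tool_pos: [0.5364, -0.2137, 0.0708]
ee_rot: [-3.141, -0.0, -1.254]
wrist_force: [0.4, 0.6, 1.0]
width: 0.055
```

Request:
{"op": "arm_command", "data": {"plan": [[0.3, 0, 0, -0.001, 0], [0.3, 0, 0, -0.001, 0]]}}

```text
time: 13.08
tool_pos: [0.5365, -0.2137, 0.0707]
ee_rot: [-3.141, -0.001, -1.254]
wrist_force: [-1.5, 0.2, 5.2]
width: 0.0552
```

The beaker touches at the expected height with 5 N. I'll release it and rise.

Request:
{"op": "arm_command", "data": {"plan": [[0.6, 0, 0, 0, 0], [0.65, 0, 0, 0, 0], [0.7, 0, 0, 0, 0], [0.8, 0, 0, 0, 0], [1, 0, 0, 0, 0], [1, 0, 0, 0, 0], [1, 0, 0, 0, 0]]}}

```text
time: 13.95
tool_pos: [0.5363, -0.2137, 0.0695]
ee_rot: [-3.142, -0.0, -1.254]
wrist_force: [-0.5, -0.3, -0.4]
width: 0.0939
```

Request:
{"op": "arm_command", "data": {"plan": [[1, 0, 0, 0.01, 0], [1, 0, 0, 0.03, 0], [1, 0, 0, 0.06, 0], [1, 0, 0, 0.09, 0], [1, 0, 0, 0.12, 0], [1, 0, 0, 0.15, 0], [1, 0, 0, 0.17, 0], [1, 0, 0, 0.18, 0]]}}

```text
time: 14.95
tool_pos: [0.5368, -0.2139, 0.2519]
ee_rot: [-3.139, -0.002, -1.254]
wrist_force: [-0.5, -0.5, 0.1]
width: 0.0942
```

Request:
{"op": "arm_command", "data": {"plan": [[1, -0.001, 0.02, 0, 0], [1, -0.005, 0.06, 0, 0], [1, -0.01, 0.11, 0, 0], [1, -0.015, 0.16, 0, 0], [1, -0.02, 0.21, 0, 0], [1, -0.025, 0.26, 0, 0], [1, -0.03, 0.31, 0, 0], [1, -0.035, 0.36, 0, 0], [1, -0.037, 0.395, 0, 0], [1, -0.038, 0.408, 0, 0]]}}

```text
time: 16.2
tool_pos: [0.4967, 0.1966, 0.2482]
ee_rot: [3.139, 0.0, -1.25]
wrist_force: [0.2, -0.4, -0.5]
width: 0.0941
```

```bash
python3 - <<'E'
from h import *
S={c:optics.snapshot(c) for c in("scene","top")}
print(robot.get_obs()["tool_pos"])
V=[]
for c,s in S.items():
  for d in finder.masks_of("medium",c):
    print(c,"medium",round(d["p"],2),np.round(d["extent"]).tolist(),int(d["pixels"].sum()))
    e=d["extent"]
    if abs((e[0]+e[2])/2-(222 if c=="scene" else 347))<12: V.append((s,d["pixels"].astype(np.float32))); print(fit(V[-1:],"medium",[.536,-.214],.004))
if len(V)>1: print(fit(V,"medium",[.536,-.214],.004))
for c,s in S.items():
  for d in finder.masks_of("large",c):
    e=d["extent"]; print(c,"large",round(d["p"],2),np.round(e).tolist())
    print(fit([(s,d["pixels"].astype(np.float32))],"large",[.498,.194],.019))
ims=[s["image"] for s in S.values()]
cv2.imwrite("pics/g4.png",np.hstack([cv2.resize(ims[0][80:290,110:350],None,fx=1.6,fy=1.6),cv2.resize(ims[1][120:330,240:480],None,fx=1.6,fy=1.6)])[:,:,::-1])
E
```

```text
[0.49735847 0.19538457 0.24853024]
scene medium 0.78 [208.0, 171.0, 233.0, 212.0] 943
(array([ 0.53450393, -0.2139614 ]), np.float64(0.03559119999408722))
scene medium 0.52 [160.0, 227.0, 190.0, 278.0] 1128
top medium 0.96 [333.0, 210.0, 362.0, 242.0] 697
(array([ 0.5369489 , -0.21289803]), np.float64(0.06707317382097244))
(array([ 0.53584357, -0.21334346]), np.float64(0.05753111094236374))
scene large 0.8 [348.0, 195.0, 390.0, 244.0]
(array([0.49846592, 0.19258961]), np.float64(0.03753140568733215))
top large 0.71 [192.0, 230.0, 220.0, 257.0]
(array([0.48752637, 0.17745459]), np.float64(0.6715624928474426))
top large 0.17 [331.0, 211.0, 362.0, 242.0]
(array([ 0.53377964, -0.20520503]), np.float64(0.4887387454509735))
```

View pics/g4.png

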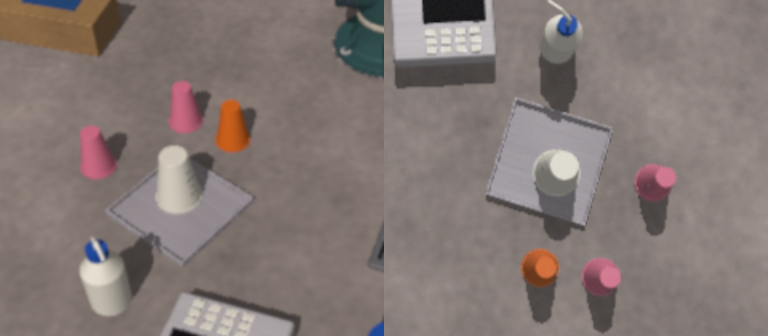

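The medium beaker stands upright over the small one on the tray, at (177,180) in the left crop. Now for the large one.

Request:
{"op": "arm_command", "data": {"plan": [[1, 0, 0, -0.02, 0], [1, 0, 0, -0.05, 0], [1, 0, 0, -0.08, 0], [1, 0, 0, -0.11, 0], [1, 0, 0, -0.135, 0], [1, 0, 0, -0.15, 0], [1, 0, 0, -0.15, 0]]}}

```text
time: 17.38
tool_pos: [0.4978, 0.1935, 0.0985]
ee_rot: [3.139, -0.0, -1.255]
wrist_force: [-0.2, -0.6, -0.0]
width: 0.094
```

Request:
{"op": "arm_command", "data": {"plan": [[0.8, 0, 0, 0, 0], [0.7, 0, 0, 0, 0], [0.6, 0, 0, 0, 0], [0.5, 0, 0, 0, 0], [0.4, 0, 0, 0, 0], [0.4, 0, 0, 0, 0], [0.4, 0, 0, 0, 0], [0.4, 0, 0, 0, 0]]}}

```text
time: 18.38
tool_pos: [0.499, 0.1945, 0.1005]
ee_rot: [-3.14, -0.0, -1.254]
wrist_force: [0.7, 0.1, 5.7]
width: 0.0684
```

Request:
{"op": "arm_command", "data": {"plan": [[0.3, 0, 0, 0.005, 0], [0.3, 0, 0, 0.02, 0], [0.3, 0, 0, 0.04, 0], [0.3, 0, 0, 0.065, 0], [0.3, 0, 0, 0.09, 0], [0.3, 0, 0, 0.115, 0], [0.3, 0, 0, 0.135, 0], [0.3, 0, 0, 0.15, 0], [0.3, 0, 0, 0.15, 0], [0.3, 0, 0, 0.15, 0]]}}

```text
time: 19.62
tool_pos: [0.4979, 0.1943, 0.2485]
ee_rot: [3.14, 0.0, -1.254]
wrist_force: [-0.7, -0.5, -0.3]
width: 0.0683
```

```bash
python3 - <<'E'
from h import *
ims=[optics.snapshot(c)["image"] for c in("scene","top")]
print(robot.get_obs()["tool_pos"])
cv2.imwrite("pics/g5.png",np.hstack([cv2.resize(ims[0][90:310,260:500],None,fx=1.6,fy=1.6),cv2.resize(ims[1][120:340,60:300],None,fx=1.6,fy=1.6)])[:,:,::-1])
E
```

```text
[0.49781547 0.19421872 0.24814956]
```

View pics/g5.png

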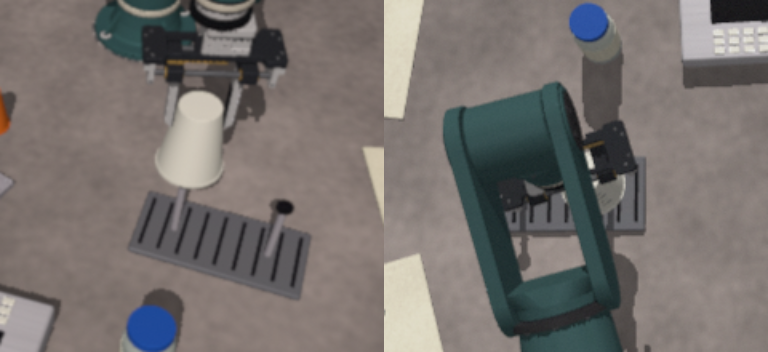

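The large beaker is held clear of the peg tip, so I'll carry it over the nest.

Request:
{"op": "arm_command", "data": {"plan": [[0.3, 0.001, -0.015, 0, 0], [0.3, 0.004, -0.045, 0, 0], [0.3, 0.007, -0.08, 0, 0], [0.3, 0.011, -0.12, 0, 0], [0.3, 0.015, -0.16, 0, 0], [0.3, 0.019, -0.2, 0, 0], [0.3, 0.023, -0.24, 0, 0], [0.3, 0.027, -0.28, 0, 0], [0.3, 0.03, -0.32, 0, 0], [0.3, 0.033, -0.355, 0, 0]]}}

```text
time: 20.98
tool_pos: [0.5306, -0.163, 0.2491]
ee_rot: [3.141, 0.0, -1.255]
wrist_force: [0.5, 0.4, -0.3]
width: 0.0688
```

Request:
{"op": "arm_command", "data": {"plan": [[0.3, 0.003, -0.03, 0, 0], [0.3, 0.005, -0.048, 0, 0], [0.3, 0.005, -0.053, 0, 0], [0.3, 0.005, -0.053, 0, 0], [0.3, 0.005, -0.053, 0, 0]]}}

```text
time: 21.6
tool_pos: [0.5364, -0.2127, 0.2498]
ee_rot: [-3.141, 0.0, -1.253]
wrist_force: [0.4, -0.0, 0.1]
width: 0.0685
```

```bash
python3 - <<'E'
from h import *
s=optics.snapshot("scene")
print(robot.get_obs()["tool_pos"])
for n in("large","medium"):
  for d in finder.masks_of(n,"scene"):
    print(n,round(d["p"],2),np.round(d["extent"]).tolist())
    m=d["pixels"].astype(np.float32)
    if abs(d["extent"][0]-205)<15:
      for z in((.165,.1685,.173) if n=="large" else (.004,)): print(z,fit([(s,m)],n,[.536,-.214],z))
cv2.imwrite("pics/g6.png",cv2.resize(s["image"][80:290,110:350],None,fx=2.5,fy=2.5)[:,:,::-1])
E
```

```text
[ 0.53643335 -0.21267614  0.24978978]
large 0.69 [197.0, 117.0, 237.0, 170.0]
0.165 (array([ 0.53213036, -0.21547764]), np.float64(0.03639748692512512))
0.1685 (array([ 0.53583503, -0.21299047]), np.float64(0.038879964500665665))
0.173 (array([ 0.53997415, -0.21009576]), np.float64(0.04563376307487488))
medium 0.83 [207.0, 173.0, 232.0, 212.0]
0.004 (array([ 0.53527017, -0.21339522]), np.float64(0.04560454189777374))
medium 0.36 [196.0, 115.0, 234.0, 173.0]
0.004 (array([ 0.40154451, -0.30708957]), np.float64(0.52463299036026))
```

View pics/g6.png

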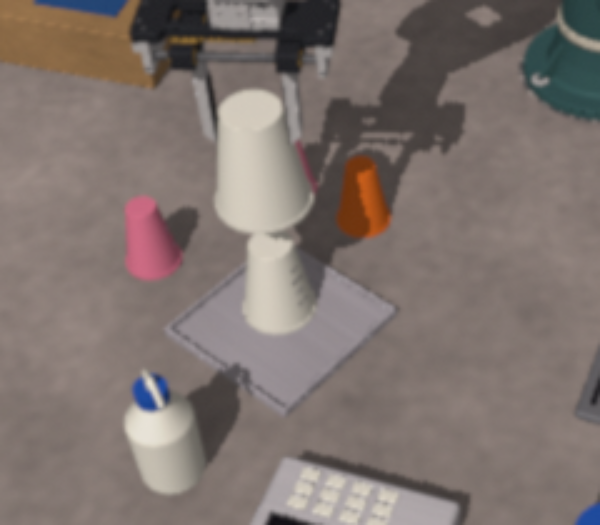

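The large beaker is aligned over the nest, directly above it at (262,160), so I'll lower it.

Request:
{"op": "arm_command", "data": {"plan": [[0.3, 0, 0, -0.015, 0], [0.3, 0, 0, -0.04, 0], [0.3, 0, 0, -0.065, 0], [0.3, 0, 0, -0.09, 0], [0.3, 0, 0, -0.11, 0], [0.3, 0, 0, -0.125, 0], [0.3, 0, 0, -0.138, 0], [0.3, 0, 0, -0.148, 0], [0.3, 0, 0, -0.155, 0], [0.3, 0, 0, -0.158, 0]]}}

```text
time: 23.0
tool_pos: [0.5364, -0.2137, 0.0913]
ee_rot: [-3.142, -0.0, -1.254]
wrist_force: [-0.1, 0.4, -0.7]
width: 0.0688
```

Request:
{"op": "arm_command", "data": {"plan": [[0.3, 0, 0, -0.002, 0], [0.3, 0, 0, -0.003, 0], [0.3, 0, 0, -0.003, 0]]}}

```text
time: 23.38
tool_pos: [0.5365, -0.2137, 0.0888]
ee_rot: [-3.141, -0.0, -1.254]
wrist_force: [-0.6, 0.7, -0.8]
width: 0.0685
```

Request:
{"op": "arm_command", "data": {"plan": [[0.3, 0, 0, -0.001, 0], [0.3, 0, 0, -0.002, 0], [0.3, 0, 0, -0.002, 0]]}}

```text
time: 23.75
tool_pos: [0.5362, -0.2136, 0.0863]
ee_rot: [3.141, 0.0, -1.254]
wrist_force: [0.2, -0.4, -0.4]
width: 0.0686
```

Request:
{"op": "arm_command", "data": {"plan": [[0.3, 0, 0, -0.001, 0], [0.3, 0, 0, -0.001, 0]]}}

```text
time: 24.0
tool_pos: [0.5364, -0.2137, 0.0856]
ee_rot: [-3.142, -0.0, -1.254]
wrist_force: [0.4, -0.7, -0.8]
width: 0.0683
```

Request:
{"op": "arm_command", "data": {"plan": [[0.3, 0, 0, -0.001, 0], [0.3, 0, 0, -0.001, 0]]}}

```text
time: 24.25
tool_pos: [0.5364, -0.2137, 0.0855]
ee_rot: [-3.141, -0.0, -1.254]
wrist_force: [-3.3, 0.8, 4.8]
width: 0.0688
```

Request:
{"op": "arm_command", "data": {"plan": [[0.7, 0, 0, 0, 0], [0.75, 0, 0, 0, 0], [0.8, 0, 0, 0, 0], [0.9, 0, 0, 0, 0], [1, 0, 0, 0, 0], [1, 0, 0, 0, 0], [1, 0, 0, 0, 0]]}}

```text
time: 25.12
tool_pos: [0.5363, -0.2136, 0.0844]
ee_rot: [3.142, -0.0, -1.254]
wrist_force: [-0.2, -0.1, -0.4]
width: 0.0939
```

Request:
{"op": "arm_command", "data": {"plan": [[1, 0, 0, 0.01, 0], [1, 0, 0, 0.03, 0], [1, 0, 0, 0.06, 0], [1, 0, 0, 0.09, 0], [1, 0, 0, 0.12, 0], [1, 0, 0, 0.15, 0], [1, 0, 0, 0.165, 0], [1, 0, 0, 0.17, 0]]}}

```text
time: 26.12
tool_pos: [0.5366, -0.2138, 0.2557]
ee_rot: [-3.14, -0.001, -1.254]
wrist_force: [0.3, 0.1, 0.2]
width: 0.094
```

Request:
{"op": "arm_command", "data": {"plan": [[1, -0.001, 0.02, 0, 0], [1, -0.005, 0.06, 0, 0], [1, -0.01, 0.11, 0, 0], [1, -0.015, 0.16, 0, 0], [1, -0.02, 0.21, 0, 0], [1, -0.025, 0.26, 0, 0], [1, -0.03, 0.29, 0, 0], [1, -0.03, 0.3, 0, 0], [1, -0.03, 0.3, 0, 0]]}}

```text
time: 27.25
tool_pos: [0.5059, 0.0867, 0.2536]
ee_rot: [3.14, -0.0, -1.253]
wrist_force: [0.1, -0.9, -0.5]
width: 0.094
```

```bash
python3 - <<'E'
from h import *
S={c:optics.snapshot(c) for c in("scene","top")}
V=[]
for c,s in S.items():
  for d in finder.masks_of("large",c):
    print(c,round(d["p"],2),np.round(d["extent"]).tolist())
    m=d["pixels"].astype(np.float32)
    for z in (0,.004,.008,.012): print(z,fit([(s,m)],"large",[.536,-.214],z))
    V.append((s,m))
for z in (0,.004,.008,.012): print(z,fit(V[:],"large",[.536,-.214],z))
ims=[s["image"] for s in S.values()]
cv2.imwrite("pics/g7.png",np.hstack([cv2.resize(ims[0][80:290,110:350],None,fx=1.6,fy=1.6),cv2.resize(ims[1][120:330,240:480],None,fx=1.6,fy=1.6)])[:,:,::-1])
E
```

```text
scene 0.82 [204.0, 165.0, 242.0, 215.0]
0 (array([ 0.53148635, -0.21618719]), np.float64(0.032660115510225296))
0.004 (array([ 0.53430123, -0.21430608]), np.float64(0.03370633348822594))
0.008 (array([ 0.53775514, -0.21219456]), np.float64(0.03689046576619148))
0.012 (array([ 0.54058837, -0.20998199]), np.float64(0.04012008756399155))
top 0.75 [331.0, 209.0, 366.0, 247.0]
0 (array([ 0.53766684, -0.21450865]), np.float64(0.07386910170316696))
0.004 (array([ 0.53711461, -0.2135323 ]), np.float64(0.07019971311092377))
0.008 (array([ 0.53658954, -0.21300119]), np.float64(0.06610924005508423))
0.012 (array([ 0.53606827, -0.21245577]), np.float64(0.0633421540260315))
0 (array([ 0.53512431, -0.21435854]), np.float64(0.07426967471837997))
0.004 (array([ 0.53527074, -0.21379018]), np.float64(0.056383270770311356))
0.008 (array([ 0.53721065, -0.21285175]), np.float64(0.053236350417137146))
0.012 (array([ 0.53873805, -0.21148051]), np.float64(0.07054266333580017))
```

View pics/g7.png

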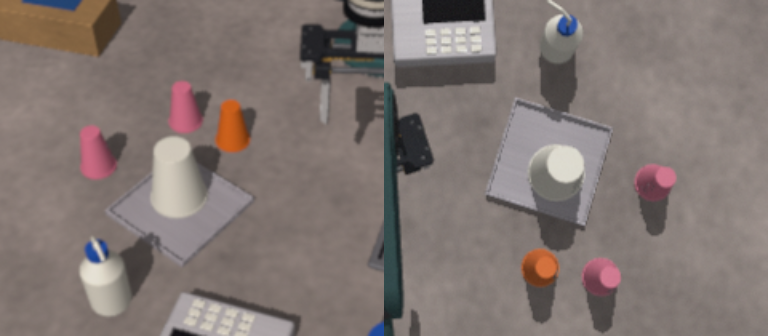

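```bash
python3 -c "
from bench import robot
print(robot.close_job(), robot.get_obs()['time'])"
```

```text
the job is handed in; nothing more can be done
the job is handed in; nothing more can be done
```

The nest is made and handed in. I lifted the medium beaker off its peg and lowered it over the smallest, then lowered the largest over both. Each was set down at about 5 N and released, and the last move ended at about 27 s.

- **Final pictures:** The large beaker stands upright on the tray. Its silhouette centre is about (0.535, -0.214), the same as the medium and small measured before, within 2 mm. The bottles, meter and coloured look-alikes appear unmoved, judged by eye only.
- **Rim heights:** Both beakers touched down within 1 mm of the height expected with the rim on the floor. The picture fit puts the large one's rim between 4 and 8 mm above the bench, where 4 mm is flat on the floor. It can't settle the height more closely than that.
- **Disagreement:** The two cameras differ by about 2.5 mm in x, a little over the stated calibration. The difference was there from the first look, so I aligned each beaker by comparing it with the one below in the same camera.
- **Not checked:** The small beaker is hidden inside the nest, so I couldn't see it at the end. I felt no contact while lowering until each beaker reached the floor.

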